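# Sort the washed parts into their trays

## Robot

A 6-joint arm with a two-finger parallel gripper is mounted at the origin on the work surface. World frame = base frame: x ahead of the robot, y to its left, z up, the work surface at z = 0. Lengths are in m, angles in rad, forces in N, time in s.
With the tool pointing down it reaches from about 0.4 to 0.825 m from the base axis. Payload 7 kg.
Tool frame: the origin (TCP) lies between the finger pads; the fingertips stand 17 mm ahead of it and the grasp point (between the pads) lies 2 mm behind it; y points along the fingers, x is the direction in which the jaws open and shut, and the axes are right-handed (so a half turn about y gives the same grasp; the last joint's range is limited). The gripper opens to 88 mm and grips with 3 to 60 N. Pads are 19 mm wide; open, the fingers measure 130 mm over their backs; the gripper's body (78 mm by 193 mm) begins 47 mm behind the grasp point.
Start: joints at [-0.986, 0.359, 0.012, 0, -1.224, -0.288], TCP at [0.197, -0.645, 0.244] pointing down, gripper open.
Joint ranges: [-3.07, 3.07], [-1.43, 2.12], [-1.02, 1.25], [-3.03, 1.67], [-3.05, -0], [-3.03, 3.03]. Speed limits (rad/s): [2.39, 2.39, 3.01, 3.14, 3.14, 3.14].

## Interface

Orientations are given as a rotation vector (axis times angle).
In Python, from workcell import ctrl gives the robot as it stands. The module is installed in compiled form; this text tells all that it offers. Calls block until the motion is done:
- ctrl.goto(position, orientation): joint-space move of the TCP to a pose.
- ctrl.servo_line(position, rotation=None, vel=0.15, max_force=None): straight line of the TCP; rotation=None keeps the orientation; vel is the mean speed in m/s. With max_force (N) it stops when the force on the tool has changed by that much, and returns True; else False.
- ctrl.move_joints(angles): joint-space move.
- ctrl.let_go() and ctrl.close_gripper(): open the fingers fully, or close them until they stop; the grip force is fixed at half the most.
- ctrl.hold(seconds).
- ctrl.inverse_kinematics(position, orientation): joint angles nearest the present ones, or None.
- ctrl.read_camera(name): name is "scene" or "top" or "wrist"; returns the picture (420x560x3 uint8, red, green, blue); there is no depth.
- ctrl.camera_params(name): a dict with "fx", "fy", "cx", "cy" (pixels), "rvec" (rotation vector, rad) and "tvec" (3), from world to camera coordinates, as OpenCV has them. Camera axes: x right, y down, z forward; pixel columns grow to the right and rows downward; lengths in m; the calibration is good to about 2 mm. A picture is of the moment at which its call begins: read the wrist's pose just before it. camera_params takes no time and is no camera call; for the wrist camera it gives the pose at the moment of the call.
A pose or a line that the arm cannot do raises ctrl.Unreachable and nothing moves.
- ctrl.sign_off(): hands the job in, once; it reports no verdict.
Readings, each from a call of its own:
- ctrl.get_t(): time.
- ctrl.get_joints(): joint angles.
- ctrl.get_dq(): joint speeds.
- ctrl.get_joint_efforts(): joint torques, N m.
- ctrl.get_tcp_pos(): TCP position.
- ctrl.get_eef_rot(): TCP orientation.
- ctrl.get_contact_force(): force on the tool from outside, world axes, zero at the start.
- ctrl.get_torque(): the same for the moment, N m.
- ctrl.get_finger_gap(): finger opening in m.
Only numpy, scipy, OpenCV 4.12 (cv2) and the standard library are available. Lean on these libraries where they do the work, as an engineer would, in place of code of your own. Each camera call takes 0.05 s, during which the arm holds its last target.

## Task

Sort the washed parts lying on the dark mat of the sterile supply counter into the white trays: the suction tip in the narrow tray, the speculum in the wide undivided tray, the green filter holder in the round tray (knob up), and the two corner guards in the divided tray, standing as they stand now, one in each bay. Each part must lie flat on the floor of its tray, let go. Leave the small steel pot standing upright where it is.

Things in the scene. Friction and masses are not known exactly. Their poses are not given: they have to be found in the camera images.
- suction_tip: chrome suction tip lying flat on the dark drying mat, 140 mm long along its x: a grip block 40 x 12 mm and 9 mm high (x = -25 to 15 mm), an 8 mm tube to the +x end (x = 70 mm; its last 30 mm bend 14 mm towards +y) and a ribbed hose end to -x (x = -70 mm). Origin on the underside at the middle of its length, z up. About 0.06 kg, balanced at the grip block.
- speculum: polished steel nasal speculum lying flat, like small pliers, 150 mm long along its x: a pivot block 30 mm long (x = -13 to 17 mm), 18 mm wide and 10 mm high, two bowed handles (49 mm over both) to x = -79 mm and two thin blades to x = 72 mm; it does not open. Origin under the pivot block, z up. About 0.11 kg, balanced at the pivot block.
- filter_holder: round green plastic container filter holder: perforated disc 100 mm across and 5 mm thick, with a round central knob 24 mm across whose top is 28 mm above the underside. Origin at the centre of its underside, z up. About 0.07 kg.
- guard_a: a corner guard, an L of brushed aluminium standing 25 mm high: two legs, each 50 mm long and 8 mm thick, meeting at a right angle; the two guards are alike. Origin at the centre of the 50 x 50 mm square the L fits in, on the underside, z up; one leg runs along x with its middle plane at y = -21 mm, the other along y with its middle plane at x = -21 mm, the corner at (-21, -21) mm; the (+x, +y) quarter is empty. Pinch a leg near its free half, about 0.045 kg.
- guard_b: the other corner guard, an L of brushed aluminium standing 25 mm high: two legs, each 50 mm long and 8 mm thick, meeting at a right angle; the two guards are alike. Origin at the centre of the 50 x 50 mm square the L fits in, on the underside, z up; one leg runs along x with its middle plane at y = -21 mm, the other along y with its middle plane at x = -21 mm, the corner at (-21, -21) mm; the (+x, +y) quarter is empty. Pinch a leg near its free half, about 0.045 kg.
- pot: small round open steel pot, 48 mm across and 38 mm high, standing loose on the counter among the parts; not to be moved. Origin at the centre of its underside.
- narrow_tray: narrow white tray, 76 mm (its x) by 180 mm (its y) outside, one bay. It is fixed to the counter. Walls 3 mm thick and 16 mm high, floor 3 mm thick; origin at the centre of its underside, z up.
- wide_tray: wide undivided white tray, 120 mm (its x) by 180 mm (its y) outside, one bay. It is fixed to the counter. Walls 3 mm thick and 16 mm high, floor 3 mm thick; origin at the centre of its underside, z up.
- divided_tray: white tray, 120 mm (its x) by 184 mm (its y) outside, with one 3 mm wall across its middle (along its x, at y = 0) that makes two bays, each about 114 x 87 mm inside, centred at y = +45 and -45 mm. It is fixed to the counter. Walls 3 mm thick and 16 mm high, floor 3 mm thick; origin at the centre of its underside, z up.
- round_tray: round white tray, 140 mm across outside, 132 mm inside, wall 4 mm thick and 16 mm high, floor 3 mm thick, fixed to the counter. Origin at the centre of its underside.
Not all that is in view belongs to the job. Leave any purple look-alike of the guard_a alone.

How it is judged:
By the outcome, as a careful person would: the job done as asked, in the order asked, and still so for the second after the job is handed in, with the robot touching nothing.
It also fails if it takes over 120 s, if anything falls off the work surface, if the arm or the gripper's body presses on something with over 40 N, if the wrist force passes 120 N, or if a joint passes its speed limit or range.

## Working session

There is one attempt and no reset: what is moved stays moved. The work goes in short steps, each a Python script; the robot and the scene stay as the last script left them, time stands still between calls to the robot, and variables do not carry over. Pictures are saved under pics/ and viewed, and the job is handed in when it is done.

```bash
mkdir -p pics; ls
python3 - <<'E'
from workcell import ctrl
import cv2
for n in ("scene","top","wrist"):
    p=ctrl.camera_params(n); im=ctrl.read_camera(n)
    cv2.imwrite(f"pics/{n}0.png",im[:,:,::-1]); print(n,p)
print(ctrl.get_t(),ctrl.get_eef_rot(),ctrl.get_finger_gap())
E
```

```text
pics
scene {'fx': 423.0099571465033, 'fy': 423.0099571465033, 'cx': 272.7690004788762, 'cy': 212.03650079681245, 'rvec': array([ 1.58073804,  2.11342129, -0.73261544]), 'tvec': array([ 0.08543709, -0.34633633,  1.24534633])}
top {'fx': 431.867638044683, 'fy': 431.867638044683, 'cx': 281.27388201926794, 'cy': 211.69714410032418, 'rvec': array([ 2.21331513, -2.17085363,  0.11867409]), 'tvec': array([0.02696689, 0.48976758, 0.99193422])}
wrist {'fx': 317.7189922913347, 'fy': 317.7189922913347, 'cx': 284.06383444067814, 'cy': 206.17657835616, 'rvec': array([-1.76943646, -2.39427099, -0.3067825 ]), 'tvec': array([ 0.67397017, -0.0314697 ,  0.39011348])}
0.15 [-1.05278935 -1.42464782  1.42348173] 0.0877424576072165
```

View pics/top0.png

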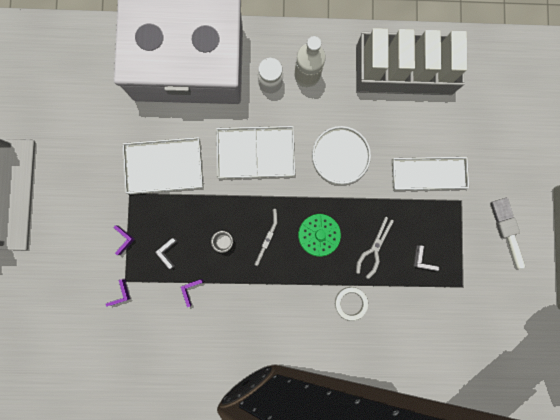

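View pics/scene0.png

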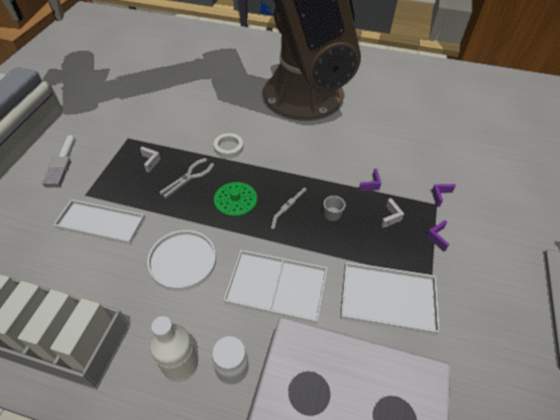

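View pics/wrist0.png

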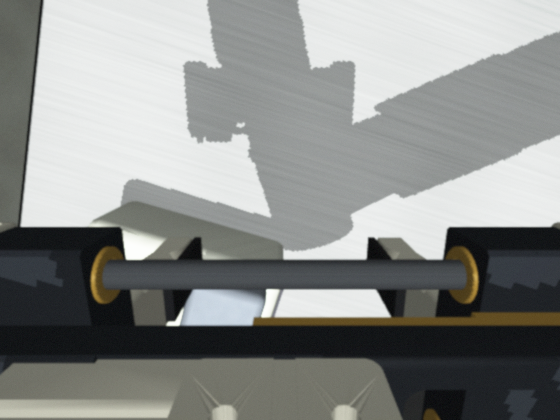

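The top view shows the mat at (125-462, 195-287). On it are a silver L at (165,253), the pot (222,241), the suction tip (267,237), the green disc (320,235), the speculum (376,248) and another silver L at (427,260). The trays in the row above it are wide (163,166), divided (256,152), round (341,156) and narrow (430,174). The three purple Ls at (123,240), (118,294) and (191,292) are look-alikes, so I'll leave them.

```bash
cat > h.py <<'E'
import numpy as np, cv2
from scipy.spatial.transform import Rotation as R
def w2p(P,p):
    P=np.atleast_2d(np.asarray(P,float))
    K=np.array([[p['fx'],0,p['cx']],[0,p['fy'],p['cy']],[0,0,1]])
    return cv2.projectPoints(P,p['rvec'],p['tvec'],K,None)[0][:,0]
def p2w(uv,z,p):
    uv=np.atleast_2d(np.asarray(uv,float))
    Rm=R.from_rotvec(p['rvec']).as_matrix(); C=-Rm.T@p['tvec']
    d=np.c_[(uv[:,0]-p['cx'])/p['fx'],(uv[:,1]-p['cy'])/p['fy'],np.ones(len(uv))]@Rm
    s=(z-C[2])/d[:,2]
    return C+d*s[:,None]
E
python3 - <<'E'
import cv2
im=cv2.imread('pics/top0.png')
def crop(n,x0,y0,x1,y1,f):
    cv2.imwrite(f'pics/{n}.png',cv2.resize(im[y0:y1,x0:x1],None,fx=f,fy=f,interpolation=cv2.INTER_CUBIC))
crop('matL',100,190,300,315,4)
crop('matR',290,195,475,325,4)
crop('trL',115,120,305,200,4)
crop('trR',300,120,480,200,4)
from workcell import ctrl
from h import *
p=ctrl.camera_params('top')
print(p2w([[165,253],[222,241],[267,237],[320,235],[376,248],[427,260],[163,166],[256,152],[341,156],[430,174]],0,p).round(3))
E
```

```text
[[ 0.388  0.308  0.   ]
 [ 0.418  0.175  0.   ]
 [ 0.43   0.069  0.   ]
 [ 0.437 -0.057  0.   ]
 [ 0.409 -0.192  0.   ]
 [ 0.382 -0.314  0.   ]
 [ 0.595  0.321  0.   ]
 [ 0.634  0.1    0.   ]
 [ 0.629 -0.106  0.   ]
 [ 0.59  -0.324  0.   ]]
```

View pics/matL.png

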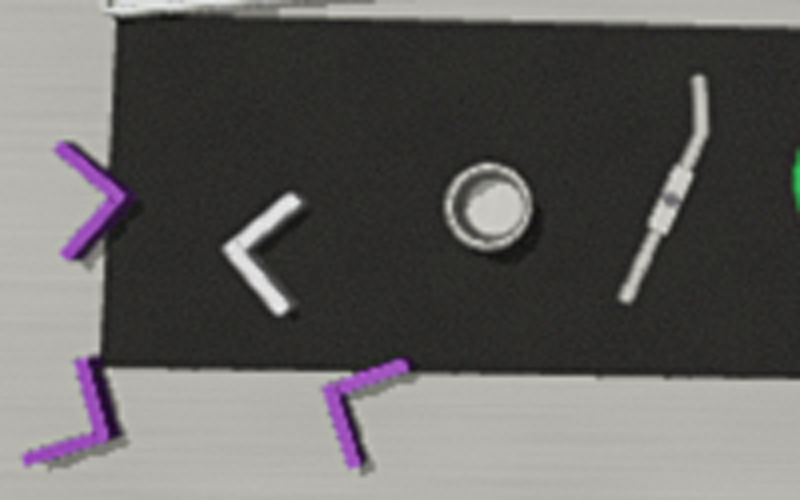

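View pics/matR.png

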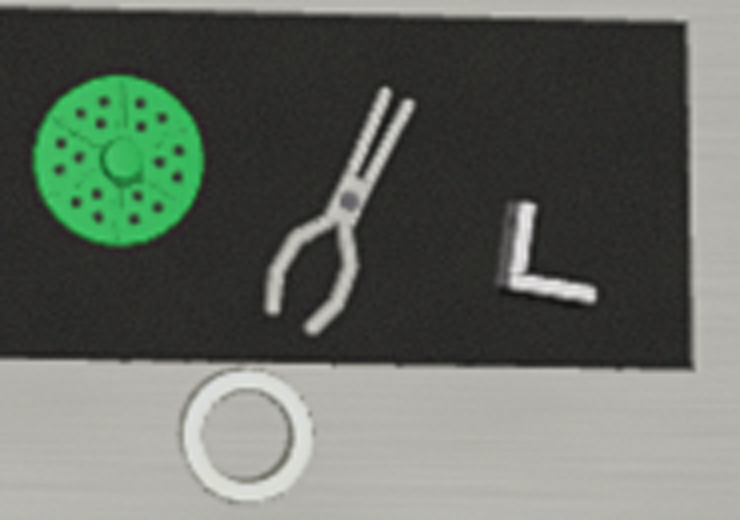

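View pics/trL.png

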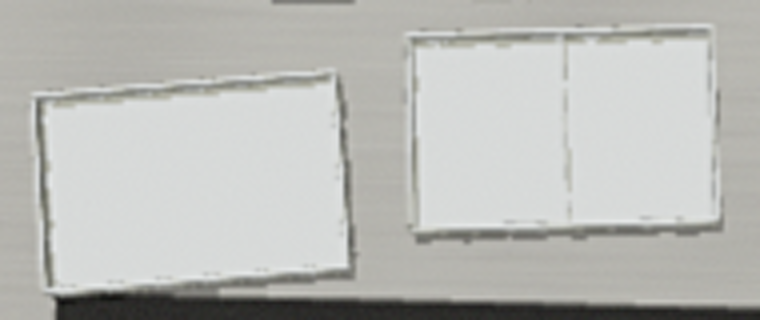

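View pics/trR.png

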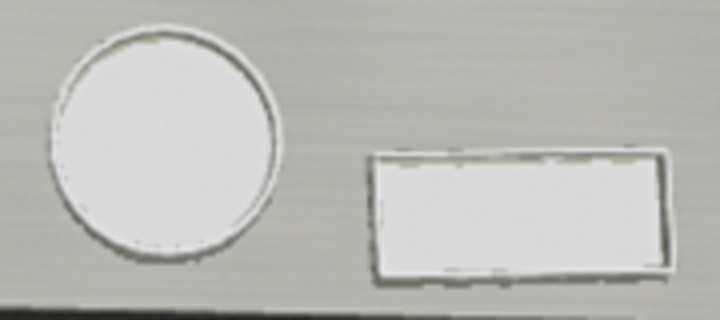

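```bash
cat > fit.py <<'E'
from h import *
from workcell import ctrl
from scipy.optimize import minimize
top=cv2.imread('pics/top0.png').astype(float); 
pt=ctrl.camera_params('top'); 
S=8
def polys_tip():
    return [(np.array([[-70,-4],[-25,-4],[-25,-6],[15,-6],[15,-4],[41,-4],[72,10.4],[68.3,17.6],[39,4],[15,4],[15,6],[-25,6],[-25,4],[-70,4]])/1e3,0.006)]
def polys_guard():
    return [(np.array([[-25,-25],[25,-25],[25,-17],[-17,-17],[-17,25],[-25,25]])/1e3,0.025)]
def render(polys,q,p,box):
    x0,y0,x1,y1=box; m=np.zeros(((y1-y0)*S,(x1-x0)*S),np.uint8)
    c,s=np.cos(q[2]),np.sin(q[2])
    for P,z in polys:
        W=np.c_[q[0]+c*P[:,0]-s*P[:,1],q[1]+s*P[:,0]+c*P[:,1],np.full(len(P),z)]
        uv=(w2p(W,p)-[x0,y0]+0.5)*S
        cv2.fillPoly(m,[np.round(uv*16).astype(np.int32)],255,shift=4)
    return cv2.resize(m,(x1-x0,y1-y0),interpolation=cv2.INTER_AREA)/255.
def fit(polys,q0,img,p,box,lo=60,hi=190):
    x0,y0,x1,y1=box
    t=np.clip((img[y0:y1,x0:x1].min(2)-lo)/(hi-lo),0,1)
    f=lambda d:((render(polys,np.array(q0)+d*[.01,.01,.2],p,box)-t)**2).sum()/t.sum()
    best=None
    for k in (-1,0,1):
        r=minimize(f,[0,0,k*.7],method='Nelder-Mead',options=dict(initial_simplex=np.array([0,0,k*.7])+np.array([[0,0,0],[.7,0,0],[0,.7,0],[0,0,.7]])))
        if best is None or r.fun<best.fun: best=r
    return np.array(q0)+best.x*[.01,.01,.2],best.fun
def px(c,off): return np.array(c,float)/4+off-0.375
if __name__=="__main__":
    q,e=fit(polys_tip(),[.43,.069,-.4],top,pt,(248,200,285,275)); print('tip',q.round(4),e)
    # guards: corner points from crops
    for n,cs,off,box in (('ga',[(237,247),(285,310),(297,200)],(100,190),(145,228,185,280)),('gb',[(518,280),(525,205),(594,294)],(290,195),(412,240,445,278))):
        w=p2w([px(c,off) for c in cs],.025,pt)[:,:2]
        c=(w[1]+w[2])/2; d1=w[1]-w[0]; d2=w[2]-w[0]
        if d1[0]*d2[1]-d1[1]*d2[0]<0: d1,d2=d2,d1
        th=np.arctan2(d1[1],d1[0])
        q,e=fit(polys_guard(),[c[0],c[1],th],top,pt,box,90,210); print(n,c,th,q.round(4),e)
    w=p2w([px((349,200),(290,195)),px((385,90),(290,195)),px((410,104),(290,195)),px((272,310),(290,195)),px((313,330),(290,195))],.008,pt)
    print('spec',w.round(4)); d=w[1:3].mean(0)-w[3:5].mean(0); print(np.linalg.norm(d),np.arctan2(d[1],d[0]), )
    kn=p2w([px((122,158),(290,195))],.028,pt); print('knob',kn)
    print('disc',p2w([px((118.5,160),(290,195))],.004,pt))
    print('pot',p2w([px((489,207),(100,190))],.038,pt))
    for n,cs,off in (('wide',[(35,95),(335,72),(353,270),(47,293)],(115,120)),('div',[(408,35),(713,27),(721,224),(413,232)],(115,120)),('nar',[(373,152),(668,150),(672,270),(378,280)],(300,120))):
        w=p2w([px(c,off) for c in cs],.016,pt)[:,:2]
        print(n,w.mean(0).round(4),'long',np.linalg.norm(w[0]-w[1]),np.linalg.norm(w[3]-w[2]),'short',np.linalg.norm(w[1]-w[2]),np.linalg.norm(w[0]-w[3]),'yaw',[np.arctan2(*(-(a-b))[[0,1]]*[-1,1]) if 0 else np.arctan2(-(a-b)[0],(a-b)[1]) for a,b in((w[0],w[1]),(w[3],w[2]))])
    print('round',p2w([px((167,143),(300,120))],.016,pt))
E
python3 fit.py
```

```text
tip [ 0.4283  0.0666 -0.4016] 0.06869181035534479
ga [0.38768468 0.28487707] -2.459498634331117 [ 0.3887  0.2887 -2.4211] 0.011152285081527923
gb [ 0.38986968 -0.31097141] -1.7338361974352665 [ 0.3891 -0.3093 -1.7204] 0.017590548777921343
spec [[ 0.4165 -0.1918  0.008 ]
 [ 0.4822 -0.2133  0.008 ]
 [ 0.4742 -0.2283  0.008 ]
 [ 0.3511 -0.1462  0.008 ]
 [ 0.3398 -0.1705  0.008 ]]
0.14671080521383853 -0.44005606937957104
knob [[ 0.43814334 -0.05438277  0.028     ]]
disc [[ 0.43768248 -0.05511667  0.004     ]]
pot [[0.41704429 0.17102304 0.038     ]]
wide [0.5937 0.3171] long 0.1763723988349194 0.17825640646406585 short 0.1189234787397901 0.11793009376552745 yaw [np.float64(0.10353570915830002), np.float64(0.09807858497421687)]
div [0.6306 0.0998] long 0.18167197530398232 0.1817615574154948 short 0.11902275102824264 0.11834928005316496 yaw [np.float64(0.05268534240645727), np.float64(0.048981474031315315)]
nar [ 0.59   -0.3185] long 0.17864332945276787 0.1772432174533021 short 0.07268652970021962 0.07712659078730792 yaw [np.float64(0.030766200566819137), np.float64(0.05585750367457185)]
round [[ 0.62714468 -0.10455329  0.016     ]]
```

```bash
cat > ov.py <<'E'
from fit import *
im={n:cv2.imread(f'pics/{n}0.png') for n in('top','scene')}
def rect(a,b): return np.array([[-a,-b],[a,-b],[a,b],[-a,b]])/2e3
circ=lambda r:np.array([[r*np.cos(t),r*np.sin(t)] for t in np.linspace(0,6.28,40)])
spec=np.array([[-13,-9],[17,-9],[17,9],[-13,9]])/1e3
axis=np.array([[-79,0],[72,0],[72,.5],[-79,.5]])/1e3
items=[(polys_tip()[0][0],.006,(.4283,.0666,-.4016)),(polys_guard()[0][0],.025,(.3887,.2887,-2.4211)),(polys_guard()[0][0],.025,(.3891,-.3093,-1.7204)),
(spec,.010,(.4165,-.1918,-.44)),(axis,.008,(.4165,-.1918,-.44)),(circ(.05),.005,(.4378,-.0549,0)),(circ(.012),.028,(.4378,-.0549,0)),(circ(.024),.038,(.417,.171,0)),
(rect(120,180),.016,(.5937,.3171,.1)),(rect(120,184),.016,(.6306,.0998,.05)),(rect(76,180),.016,(.59,-.3185,.043)),(circ(.07),.016,(.6271,-.1046,0))]
for n,boxes in(('top',None),('scene',None)):
    p=ctrl.camera_params(n); F=4; I=cv2.resize(im[n],None,fx=F,fy=F,interpolation=cv2.INTER_CUBIC)
    for P,z,q in items:
        c,s=np.cos(q[2]),np.sin(q[2])
        W=np.c_[q[0]+c*P[:,0]-s*P[:,1],q[1]+s*P[:,0]+c*P[:,1],np.full(len(P),z)]
        cv2.polylines(I,[np.round((w2p(W,p)+.5)*F).astype(int)],True,(0,0,255),1)
    b=(110,115,480,300) if n=='top' else (50,130,450,330)
    I=I[b[1]*F:b[3]*F,b[0]*F:b[2]*F]
    cv2.imwrite(f'pics/ov_{n}.png',cv2.resize(I,(800,int(800*I.shape[0]/I.shape[1])),interpolation=cv2.INTER_AREA))
E
python3 ov.py
```

```text
(no output)
```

View pics/ov_top.png

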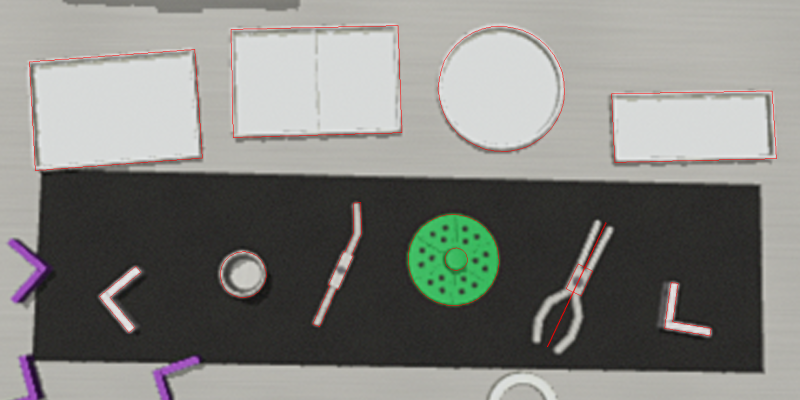

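View pics/ov_scene.png

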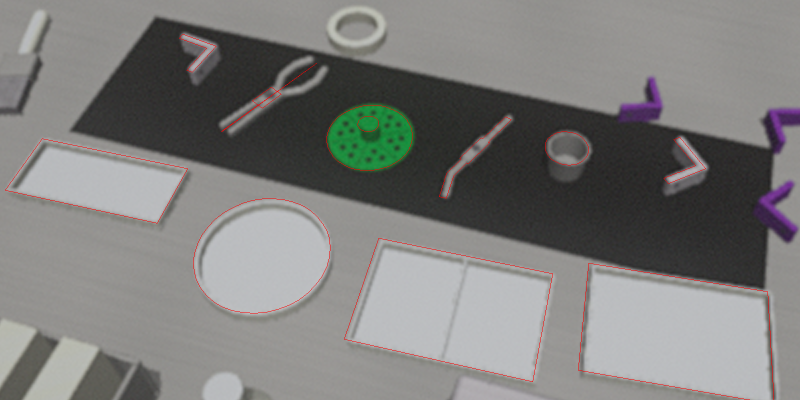

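The overlay matches in both cameras, so the poses are good. The low parts (9–10 mm) can't be set down fully: the fully opened fingers span 130 mm and would hit the tray walls. I'll grip only their top ~5 mm and release with the fingertips just above the 16 mm rims. The tip goes first, and I'll check the mat height by touch on the way.

```bash
cat > mv.py <<'E'
from h import *
from workcell import ctrl
SAFE=.13
def rv(phi):
    x=np.array([np.cos(phi),np.sin(phi),0]); y=np.array([0,0,-1.]); return R.from_matrix(np.c_[x,y,np.cross(x,y)]).as_rotvec()
def loc(q,l):
    c,s=np.cos(q[2]),np.sin(q[2]); return np.array([q[0]+c*l[0]-s*l[1],q[1]+s*l[0]+c*l[1]])
def plan(q,l,jaw,t):
    """q current pose, l local grip pt, jaw local jaw angle, t target pose -> grip xy, phi, place xy, phi"""
    best=None
    lim=np.array([3.07,2.12,1.25,3.03,3.05,3.03]); j0=np.array(ctrl.get_joints())
    for k in (-1,0,1,2):
        a=q[2]+jaw+k*np.pi; b=t[2]+jaw+k*np.pi
        g=loc(q,l); h=loc(t,l)
        J=[ctrl.inverse_kinematics([*P,z],rv(f)) for P,f in((g,a),(h,b)) for z in (.018,SAFE)]
        if any(j is None for j in J): continue
        J=np.array(J); c=np.abs(J[0]-j0).max()+np.abs(J[2]-J[0]).max()+.5*np.abs(J[:,5]).max()
        if best is None or c<best[0]-1e-6: best=(c,g,a,h,b,J)
    print('cost',best[0],'j6',best[5][:,5].round(2),'j4',best[5][:,3].round(2))
    return best[1:5]
def st(m): print(m,'t',round(ctrl.get_t(),2),'tcp',np.round(ctrl.get_tcp_pos(),4),'gap',round(ctrl.get_finger_gap(),4),'F',np.round(ctrl.get_contact_force(),1))
def over(xy,phi): ctrl.goto([*xy,SAFE],rv(phi))
def z(zz,**k):
    p=ctrl.get_tcp_pos(); return ctrl.servo_line([p[0],p[1],zz],**k)
def shot(n,cam='top',box=None,f=1):
    im=ctrl.read_camera(cam)[:,:,::-1]
    if box: im=im[box[1]:box[3],box[0]:box[2]]
    cv2.imwrite(f'pics/{n}.png',cv2.resize(im,None,fx=f,fy=f,interpolation=cv2.INTER_CUBIC))
TIP=(.4283,.0666,-.4016); GA=(.3887,.2887,-2.4211); GB=(.3891,-.3093,-1.7204); SP=(.4165,-.1918,-.44); FH=(.4378,-.0549,0)
WIDE=(.5937,.3171,.1); DIV=(.6306,.0998,.05); NAR=(.59,-.3185,.043); RND=(.6271,-.1046,0)
def target(tray,off,yaw,c=(0,0)):
    # part local point c goes to tray-frame off, part yaw relative to tray
    y=tray[2]+yaw; xy=loc(tray,off); d=loc((0,0,y),c); return (xy[0]-d[0],xy[1]-d[1],y)
h2=np.pi/2
T_TIP=target(NAR,(0,0),-h2,(0,.006)); T_SP=target(WIDE,(0,0),-h2,(-.0035,0)); T_FH=(RND[0],RND[1],0)
T_GA=target(DIV,(0,.045),-h2); T_GB=target(DIV,(0,-.045),-h2)
E
python3 - <<'E'
from mv import *
for n,a in (('sp',(SP,(.002,0),h2,T_SP)),('fh',(FH,(0,0),0.3,T_FH)),('ga',(GA,(.010,-.021),h2,T_GA)),('gb',(GB,(.010,-.021),h2,T_GB))):
    print(n); print(plan(*a))
g,a,h,b=plan(TIP,(-.005,0),h2,T_TIP); print(g,a,h,b)
over(g,a); st('over')
z(.035,vel=.1); st('low')
print(z(.014,vel=.015,max_force=3)); st('touch')
shot('tip_touch','scene',(200,150,400,290),4)
E
```

```text
sp
cost 3.7930293214695148 j6 [ 1.13  1.13 -0.67 -0.67] j4 [0. 0. 0. 0.]
(array([ 0.4183095 , -0.19265188]), -2.0107963267948965, array([0.59424908, 0.31162748]), -3.041592653589793)
fh
cost 1.8328937130602379 j6 [-0.02 -0.02  0.16  0.16] j4 [0. 0. 0. 0.]
(array([ 0.4378, -0.0549]), -2.8415926535897933, array([ 0.6271, -0.1046]), -2.8415926535897933)
ga
cost 4.52902437510661 j6 [-1.95 -1.95 -0.48 -0.48] j4 [-0. -0.  0.  0.]
(array([0.36733034, 0.29788355]), -3.9918963267948966, array([0.60787697, 0.1337067 ]), -3.0915926535897933)
gb
cost 1.5446711680364429 j6 [ 0.15  0.15 -0.34 -0.34] j4 [0. 0. 0. 0.]
(array([ 0.3668441 , -0.31605833]), -3.2911963267948963, array([0.6123751 , 0.04381917]), -3.0915926535897933)
cost 2.705606886942647 j6 [0.55 0.55 0.24 0.24] j4 [0. 0. 0. 0.]
[0.42369782 0.06855446] -1.9723963267948965 [ 0.58379061 -0.31376254] -3.098592653589793
over t 2.83 tcp [0.4239 0.0682 0.1301] gap 0.0878 F [ 0.7 -0.1  0.4]
low t 3.92 tcp [0.4243 0.0684 0.0354] gap 0.0874 F [-0.2 -0.2  0.4]
True
touch t 5.0 tcp [0.4242 0.0683 0.0173] gap 0.0879 F [-0.2 -0.9  5.7]
```

View pics/tip_touch.png

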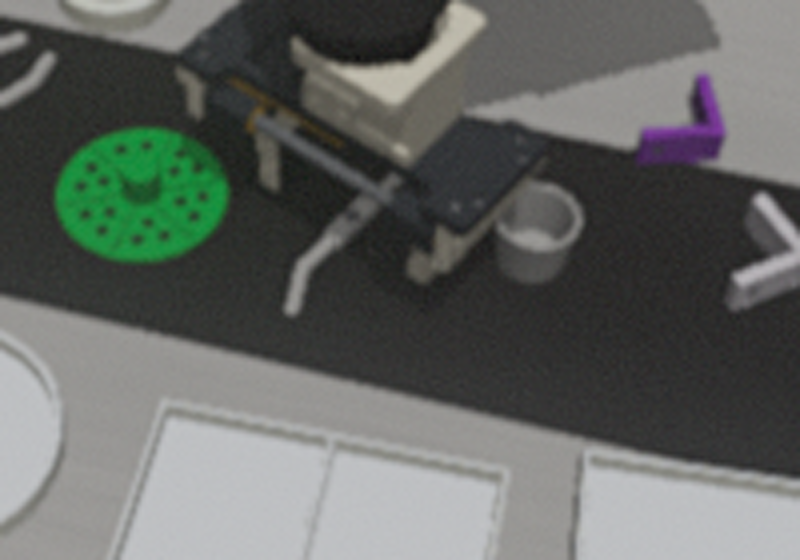

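The open fingers straddle the tip, (345,220) in the crop, clear of the disc and pot. Touch came at TCP z 0.0173, so the mat is essentially at z = 0. Next I grip the top 4.5 mm.

Run:
```python
from mv import *
z(.0218,vel=.05); st('pre')
ctrl.close_gripper(); st('closed')
z(SAFE,vel=.12); st('lift')
shot('tip_lift','scene',(200,100,400,240),4)
```

```text
pre t 5.3 tcp [0.4244 0.0685 0.022 ] gap 0.0877 F [-0.2  0.   0.6]
closed t 6.48 tcp [0.4242 0.0683 0.0218] gap 0.0113 F [-0.   0.1  0.5]
lift t 7.53 tcp [0.4237 0.0681 0.1294] gap 0.0114 F [-0.  -0.4 -2. ]
```

View pics/tip_lift.png

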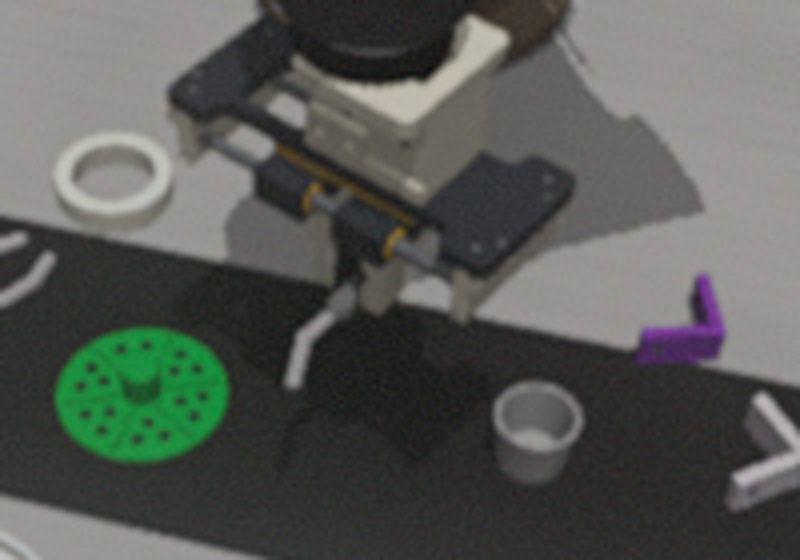

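The tip is held level, with its bent end at (300,350). On to the narrow tray.

Run:
```python
from mv import *
g,a,h,b=plan(TIP,(-.005,0),h2,T_TIP); print(a,b)
a,b=-1.9724,-3.0986
over(h,b); st('over')
z(.045,vel=.12); z(.0344,vel=.03); ctrl.hold(.15); st('low')
shot('tip_pre','scene',(40,180,200,290),5)
ctrl.let_go(); st('open')
z(SAFE,vel=.15); st('up')
shot('tip_done','scene',(40,180,200,290),5)
```

```text
cost 1.4178926648421017 j6 [0.55 0.55 0.24 0.24] j4 [0. 0. 0. 0.]
-1.9723963267948965 -3.098592653589793
over t 9.12 tcp [ 0.5839 -0.3127  0.13  ] gap 0.0113 F [ 0.4  0.5 -0.9]
low t 10.62 tcp [ 0.5847 -0.3128  0.0345] gap 0.0109 F [ 0.2  0.3 -1.6]
open t 11.98 tcp [ 0.5846 -0.3127  0.0344] gap 0.0876 F [1.1 0.2 0.1]
up t 12.77 tcp [ 0.584  -0.3124  0.1292] gap 0.0872 F [-0.4 -0.4 -1. ]
```

View pics/tip_done.png

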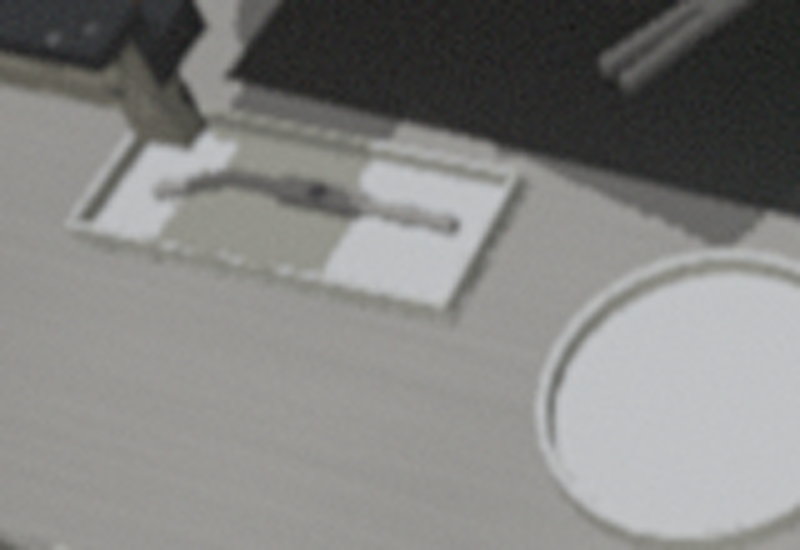

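View pics/tip_pre.png

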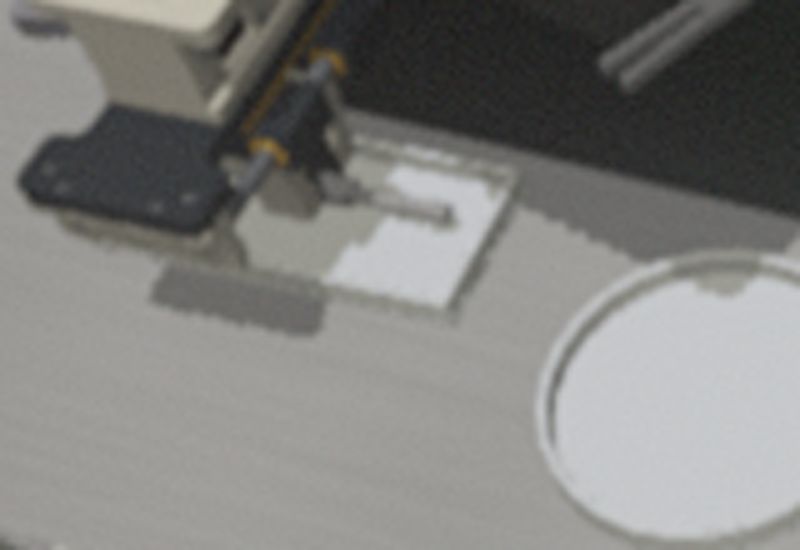

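The tip lies flat in the narrow tray, with its ends at (160,190) and (455,222) in the crop. The speculum is next.

Run:
```python
from mv import *
g,a=(.4183,-.1927),-2.0108
over(g,a); st('over'); z(.04,vel=.15); z(.0222,vel=.05); ctrl.hold(.1); st('pre')
shot('sp_pre','scene',(140,130,300,240),5)
ctrl.close_gripper(); st('closed')
z(SAFE,vel=.12); st('lift')
shot('sp_lift','scene',(140,90,300,200),5)
```

```text
over t 13.68 tcp [ 0.419  -0.1928  0.13  ] gap 0.0877 F [ 0.6 -0.  -0.7]
pre t 15.03 tcp [ 0.4198 -0.1931  0.0223] gap 0.0875 F [-0.   0.5  0.3]
closed t 16.19 tcp [ 0.4197 -0.1931  0.0222] gap 0.0173 F [ 0.7 -0.9 -0.4]
lift t 17.24 tcp [ 0.4191 -0.193   0.1293] gap 0.0174 F [-0.2 -0.1 -1.6]
```

View pics/sp_lift.png

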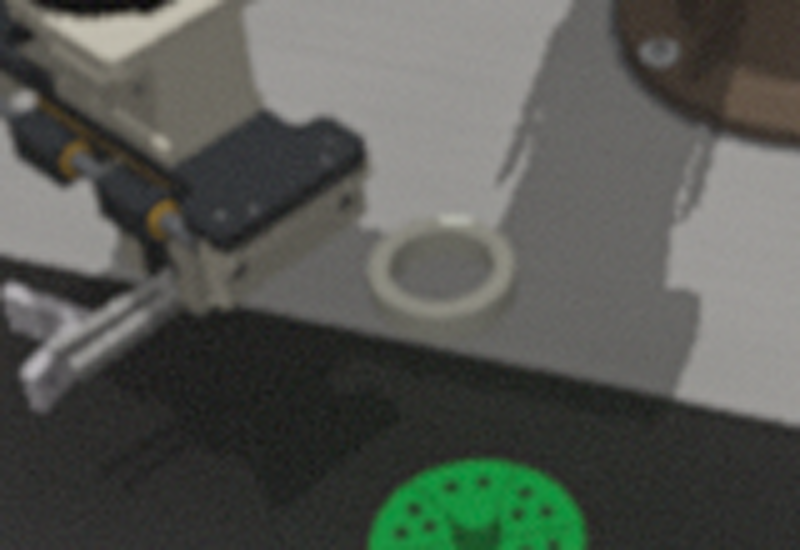

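Run:
```python
from mv import *
h,b=(.5942,.3116),-3.0416
over(h,b); st('over'); z(.045,vel=.15); z(.0344,vel=.03); ctrl.hold(.15); st('low')
shot('sp_low','scene',(310,220,470,330),5)
ctrl.let_go(); st('open')
z(SAFE,vel=.15); st('up')
g,a=(.4378,-.0549),.3-np.pi
over(g,a); st('over fh')
shot('sp_done','scene',(310,220,470,330),5)
z(.045,vel=.15); z(.0315,vel=.06); ctrl.hold(.1); st('pre')
shot('fh_pre','scene',(150,120,310,230),5)
```

```text
over t 19.23 tcp [0.5943 0.3108 0.1299] gap 0.0177 F [ 0.1 -0.6 -1.2]
low t 20.59 tcp [0.595  0.311  0.0345] gap 0.0171 F [ 1.1 -0.  -1. ]
open t 21.88 tcp [0.5949 0.3109 0.0344] gap 0.0878 F [-0.1 -0.5 -0.6]
up t 22.66 tcp [0.5944 0.3105 0.1291] gap 0.0879 F [-0.   0.3 -1.2]
over fh t 24.13 tcp [ 0.4388 -0.0543  0.1301] gap 0.0876 F [-0.9  0.8  0.3]
pre t 25.38 tcp [ 0.4394 -0.0539  0.0319] gap 0.0878 F [ 0.2 -0.2 -0.3]
```

View pics/sp_done.png

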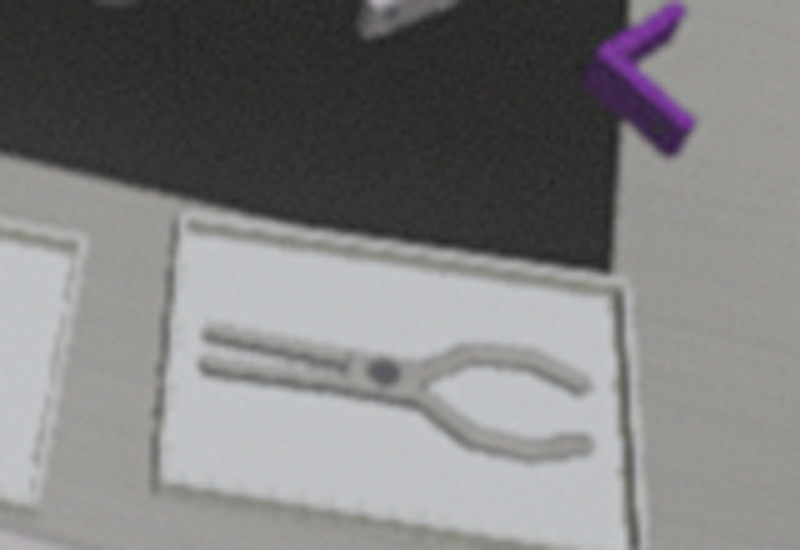

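View pics/fh_pre.png

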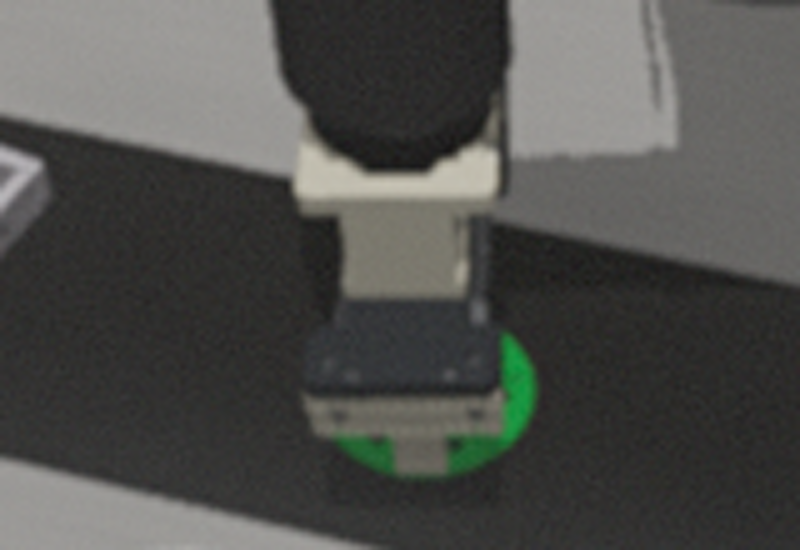

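The speculum lies flat inside the wide tray, from (205,350) to (590,440) in the crop. The fingers are around the knob, so I'll grip the filter holder and place it.

Run:
```python
from mv import *
ctrl.close_gripper(); st('closed')
z(SAFE,vel=.12); st('lift')
h,b=(.6271,-.1046),.3-np.pi
over(h,b); st('over'); z(.05,vel=.15); print(z(.0349,vel=.03,max_force=6)); ctrl.hold(.1); st('low')
ctrl.let_go(); st('open')
z(SAFE,vel=.15); st('up')
g,a=(.3673,.2979),-3.9919
over(g,a); st('over ga')
shot('fh_done','scene',(120,200,280,310),5)
z(.05,vel=.15); z(.0315,vel=.06); ctrl.hold(.1); st('pre')
shot('ga_pre','top',(100,190,260,310),5)
```

```text
closed t 26.47 tcp [ 0.4392 -0.054   0.0315] gap 0.023 F [-0.9 -1.4 -0.4]
lift t 27.44 tcp [ 0.4386 -0.054   0.1294] gap 0.0228 F [-1.  -0.7 -1.6]
over t 28.24 tcp [ 0.6263 -0.1048  0.1284] gap 0.0229 F [ 0.1 -0.3 -1.1]
True
low t 29.57 tcp [ 0.6265 -0.1046  0.0345] gap 0.0229 F [-0.8  1.1  5.8]
open t 30.73 tcp [ 0.6258 -0.1046  0.0339] gap 0.0873 F [-0.1  0.3  0.6]
up t 31.52 tcp [ 0.6252 -0.1045  0.1291] gap 0.0876 F [-0.2 -0.5 -1.1]
over ga t 33.34 tcp [0.3675 0.2977 0.1298] gap 0.0875 F [-1.   0.6  0.3]
pre t 34.63 tcp [0.3681 0.2979 0.0316] gap 0.0876 F [ 0.3 -0.5  0.8]
```

View pics/fh_done.png

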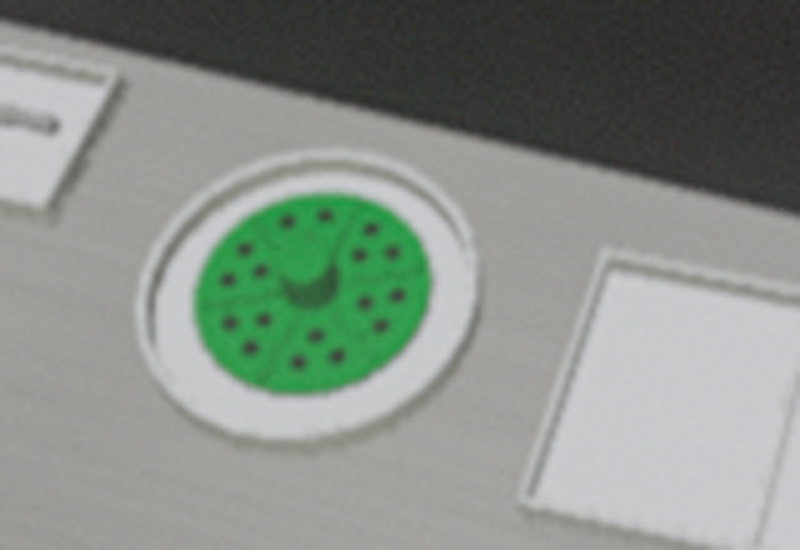

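View pics/ga_pre.png

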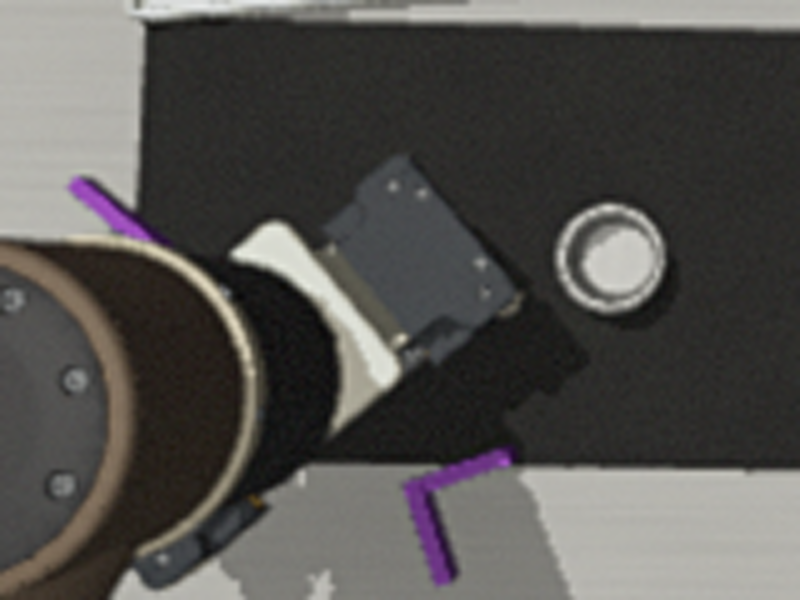

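The filter holder is flat in the round tray with its knob up. The hand is over the silver guard (identified earlier at (237,247) in the matL crop), and the purple ones are untouched. Closing on it now.

Run:
```python
from mv import *
ctrl.close_gripper(); st('closed')
z(SAFE,vel=.12); st('lift')
h,b=(.6079,.1337),-3.0916
over(h,b); st('over')
shot('ga_over','scene',(200,200,360,330),4)
z(.05,vel=.15); print(z(.0346,vel=.03,max_force=6)); ctrl.hold(.1); st('low')
shot('ga_low','scene',(200,200,360,330),4)
```

```text
closed t 35.91 tcp [0.3681 0.2978 0.0315] gap 0.0072 F [-0.6  1.1 -0.1]
lift t 36.88 tcp [0.3678 0.2973 0.1294] gap 0.0074 F [-0.2  0.1 -1.2]
over t 38.2 tcp [0.6074 0.134  0.1295] gap 0.0072 F [-0.6 -0.2 -0.8]
True
low t 39.58 tcp [0.6076 0.1346 0.0345] gap 0.0077 F [-1.5  0.3  4.1]
```

View pics/ga_low.png

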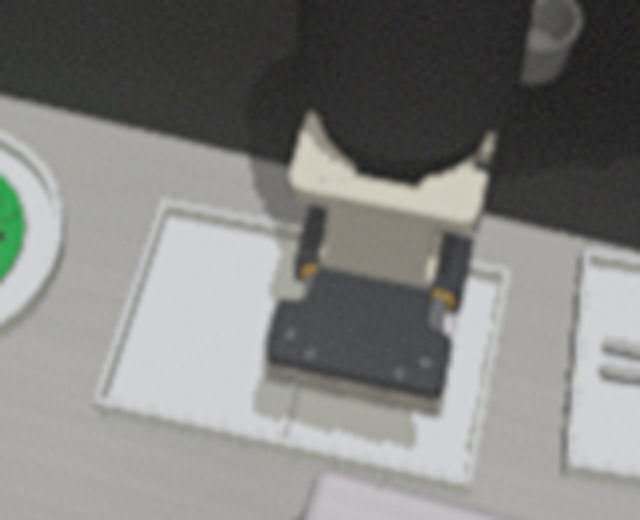

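Contact came at floor height, with the hand over the +y bay. I'll release here and go on to the second guard.

Run:
```python
from mv import *
ctrl.let_go(); st('open')
z(SAFE,vel=.15); st('up')
g,a=(.3668,-.3161),-3.2912
over(g,a); st('over gb')
shot('ga_done','scene',(200,200,360,330),4)
z(.05,vel=.15); z(.0315,vel=.06); ctrl.hold(.1); st('pre')
ctrl.close_gripper(); st('closed')
z(SAFE,vel=.12); st('lift')
```

```text
open t 40.98 tcp [0.6071 0.1344 0.0339] gap 0.0879 F [-0.5  0.  -0.3]
up t 41.77 tcp [0.6065 0.1342 0.1292] gap 0.0877 F [ 0.7 -0.6 -1.2]
over gb t 43.62 tcp [ 0.3676 -0.3158  0.13  ] gap 0.0877 F [ 0.3  0.2 -0.5]
pre t 44.91 tcp [ 0.3682 -0.3158  0.0316] gap 0.0876 F [ 0.1 -0.2  0.3]
closed t 46.13 tcp [ 0.3681 -0.3158  0.0315] gap 0.0076 F [ 0.3 -0.1 -0.3]
lift t 47.11 tcp [ 0.3677 -0.3155  0.1293] gap 0.0075 F [ 0.3  0.2 -0.4]
```

View pics/ga_done.png

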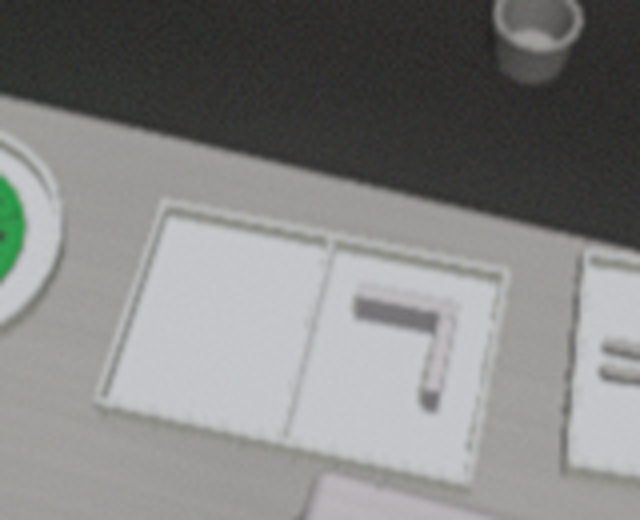

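The first guard stands in the +y bay, around (410,330) in the crop. The second is gripped, with a gap of 7.5 mm.

Run:
```python
from mv import *
h,b=(.6124,.0438),-3.0916
over(h,b); st('over')
z(.05,vel=.15); print(z(.0346,vel=.03,max_force=6)); ctrl.hold(.1); st('low')
ctrl.let_go(); st('open')
z(SAFE,vel=.15); st('up')
ctrl.goto([.45,-.45,.25],rv(-np.pi)); st('away')
shot('end_scene','scene'); shot('end_top','top')
for n,c,f in(('end_scene',(40,130,460,330),1.9),('end_top',(90,110,490,315),2)):
    im=cv2.imread(f'pics/{n}.png'); cv2.imwrite(f'pics/{n}_c.png',cv2.resize(im[c[1]:c[3],c[0]:c[2]],None,fx=f,fy=f,interpolation=cv2.INTER_CUBIC))
```

```text
over t 48.71 tcp [0.612  0.0427 0.13  ] gap 0.0073 F [ 0.1 -0.5  0. ]
True
low t 50.03 tcp [0.6123 0.0424 0.0345] gap 0.0076 F [-1.2  0.1  5.2]
open t 51.38 tcp [0.6118 0.0422 0.0339] gap 0.0875 F [0.9 0.1 0.1]
up t 52.17 tcp [0.6112 0.0421 0.1292] gap 0.0871 F [-0.   1.1 -0.5]
away t 54.1 tcp [ 0.4506 -0.4493  0.2496] gap 0.0874 F [-0.2 -0.8  0.4]
```

View pics/end_scene_c.png

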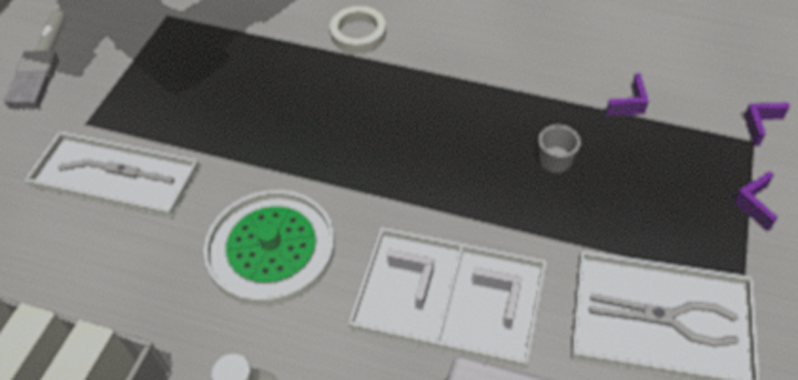

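View pics/end_top_c.png

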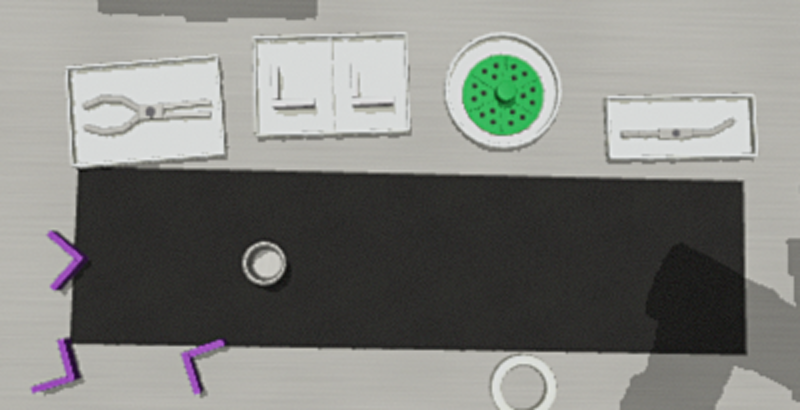

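All five parts lie in their trays. In the top crop the pot is at (265,263), unmoved and upright, and the purple guards are untouched. Handing in.

```bash
python3 -c "
from workcell import ctrl
ctrl.hold(.3); print(ctrl.get_dq()); ctrl.sign_off(); print(ctrl.get_t())"
```

```text
[-0.0046177  -0.00078097  0.00025151  0.00040084  0.00016049  0.00081609]
the job is handed in; nothing more can be done
the job is handed in; nothing more can be done
```

I sorted all five parts in the order you gave and handed the job in at about 54.4 s of the 120 s.

- **Last check:** the final top and scene pictures show every part let go and flat in its tray. The filter holder has its knob up, and one guard stands in each bay of the divided tray. The pot is upright and, judged by eye, where it was. The purple look-alikes are untouched, and the arm is clear of everything.
- **Short drop:** I released the suction tip and speculum about 10 mm above their tray floors, because the fully opened fingers would have hit the tray walls. Both landed flat.
- **Checks:** the highest tool-force reading I printed was about 6 N, from the deliberate touch checks. None of my checks failed or disagreed.

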